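# Seal a storage tub: press the lid home round its rim, then shut the vent

## Robot

A 7-joint arm with a two-finger parallel gripper is mounted at the origin on a cart in front of the work surface, level with it; the furniture and walls round the work are solid. World frame = base frame: x ahead of the robot, y to its left, z up, the work surface at z = 0. Lengths are in m, angles in rad, forces in N, time in s.
With the tool pointing down it reaches from about 0.4 to 0.875 m from the base axis. Payload 19.3 kg.
Tool frame: the origin (TCP) lies on the mounting face of the last link; the fingertips stand 173 mm ahead of it and the grasp point (between the pads) lies 155 mm ahead of it; z points along the fingers, y is the line along which they close (so a half turn about z gives the same grasp; the last joint's range is limited). The gripper opens to 85 mm and grips with 20 to 120 N. Pads are 22 mm wide; open, the fingers measure 114 mm over their backs; the gripper's body (76 mm by 85 mm) begins 54 mm behind the grasp point. The pads swing forward as they close: fully open they stand 13 mm farther back than shut.
Start: joints at [1.157, 0.521, -0.036, 1.599, 0.021, 1.021, -0.113], TCP at [0.211, -0.588, 0.405] pointing down, gripper open.
Joint ranges: [-2.91, 2.91], [-0.3, 2.13], [-1.5, 1.42], [0.17, 2.43], [-1.26, 4.41], [0.16, 1.93], [-2.52, 2.52]. Speed limits (rad/s): [1.89, 1.89, 2.39, 2.39, 3.01, 3.01, 3.01].

## Interface

Orientations are given as [roll, pitch, yaw] about the fixed x, y, z axes, in that order (R = Rz(yaw) Ry(pitch) Rx(roll)).
In Python, from workcell import bot, vision gives the robot as it stands.
- The arm moves only by the shell command python3 -m creep 'ROWS' [FORCE]. ROWS is JSON, a list that holds one entry, the list of rows, each a list of 7 numbers: the opening, from -1 (shut) to 1 (fully open), then the shift along the tool's x, y, z in cm, then the turn, a rotation vector about the tool's x, y, z in rad. In form: [[[grip, tx, ty, tz, rx, ry, rz], ...]]. A call has 1 to 12 rows; each row shifts and turns the commanded pose from where the row before left it, along the tool's axes as they then stand; what a row does not reach is not made up. A row lasts 1/8 s, in which the tool goes at most 62.5 mm and 10.7 degrees, less where a joint would pass 70% of its speed; a pose out of reach is approached as far as the arm can. A call with a gripper value outside its range is refused whole. The fingers move at their own pace and stop on an object; FORCE is the grip in N (left out, the last holds). Time passes only in rows, so rows that do not move let the fingers close. It gives the time, the measured TCP pose, the force, the opening and the grip force at its end, in the units of the state.
- bot.observe(): the state, without advancing time (a new reading comes with each control period).
- vision.grab_frame(name): name is "side" or "top" or "wrist"; returns a dict with "image" (384x512x3 uint8, blue, green, red), "depth" (384x512 float32, m along the optical axis (not along the pixel's ray), 0 where there is no reading), "fovy" (degrees; the focal length in pixels is half the picture's height over the tangent of half this angle, whatever the lens; pixels are square), "cx", "cy" (the principal point, pixels), "k1" (the pictures are not rectified: a ray, as slopes to the right and down, at radius r is drawn at 1 + k1 r^2 times it, then the intrinsics apply), "cam_to_world" (4x4, takes a point from camera to world coordinates); the wrist camera has in their place "tool_from_camera" (4x4, takes a point from camera to tool coordinates, whose origin is the TCP and whose axes are the flange's). Camera axes: x right, y down, z forward; pixel columns grow to the right and rows downward; lengths in m; the calibration is good to about 2 mm. A picture is of the moment at which its call begins: read the wrist's pose just before it.
- bot.job_done(): hands the job in; it is judged then, once.
The state is a dict: "clock": time; "qpos": joint angles; "qd": joint speeds; "joint_efforts": joint torques, N m; "position": TCP position; "tool_rot": TCP orientation; "force": force on the tool from outside, world axes, zero at the start; "moment": the same for the moment, N m; "grip_width": finger opening in m; "finger_force": force on a finger pad.
Only numpy, scipy, OpenCV 4.12 (cv2) and the standard library are available. Lean on these libraries where they do the work, as an engineer would, in place of code of your own. Each camera call takes 0.05 s, during which the arm holds its last target. There are 200 camera calls.

## Task

The blue lid of the white storage tub is only resting on its seal. With closed fingertips, start at the corner with the white pull tab and run them along the lid's rim right round the tub, pressing gently as you go (never with more than about 35 N), until the lid is fully home on every side; the small white vent flap in the lid stays open meanwhile so that the air gets out. Then press the vent flap flat shut, without lifting the lid or the tub, shoving the tub about or disturbing the other things, and move clear.

Things in the scene. Friction and masses are not known exactly. Their poses are not given: they have to be found in the camera images.
- tub: Loose, heavy (about 1.4 kg) white rigid plastic storage tub, a rounded rectangle 130 (its x) x 170 (its y) mm at the rim, rim 80 mm above the worktop; it stands at any yaw. Origin: centre of its underside; z up. A shoulder runs round it 58 mm up; the lid's skirt closes down to it (no gap left) when the lid is home.
- lid: Loose, smooth, slippery blue lid on the tub, 143 x 183 mm over its skirt, with a raised flat rim band 24 mm wide all round, its top 7 mm above the lid's origin (centre of the lid's underside; axes as the tub's). It starts 4 to 6 mm too high, a little crooked. Home, the band top is 87 mm above the worktop all round. Its skirt is 20 mm deep with 2 mm of play.
- rim_seal (a point): Centre of the tub's mouth, 80 mm up. Under the lid a seal of ten pieces lies round the mouth (one per corner, two per long side, one per short side). Each sinks where the lid is pressed, under about 2 N, and stays down (5 to 25 N in all while running round); pressing one place tips the far side a few mm up, which comes down when pressed in turn. Pressed past home it gives 1 mm per 15 N.
- tab_corner (a point): On top of the lid's rim band (in the middle of its width) at the corner with the white pull tab: lid frame (-58, -78, 7) mm. The tab sticks out diagonally about 18 mm past the corner.
- side_ab (a point): Middle of the long side on the lid's -x side, on the rim band: lid frame (-58, 0, 7) mm.
- corner_b (a point): Next corner along that long side from the tab corner: lid frame (-58, 78, 7) mm.
- side_bc (a point): Middle of the short side farther from the tab, on the rim band: lid frame (0, 78, 7) mm.
- corner_c (a point): Corner diagonally across from the tab: lid frame (58, 78, 7) mm.
- side_cd (a point): Middle of the other long side, on the rim band: lid frame (58, 0, 7) mm.
- corner_d (a point): The other corner next to the tab, along the short side: lid frame (58, -78, 7) mm.
- side_da (a point): Middle of the short side beside the tab, on the rim band: lid frame (0, -78, 7) mm.
- vent (a joint): Small white vent flap in the middle of the lid, 22 mm wide, 38 mm long, 4.5 mm thick, hinged across the lid 20 mm on the -y side of its centre, reaching towards +y. Value: opening angle in rad; 0 = flat shut, grows as it stands up (0.35 to 0.6 at the start); it stays where it is left and shuts under 1 to 3 N from above.
- vent_press (a point): Fixed point of the lid where to press the flap shut from above: lid frame (0, 6, 10) mm, 26 mm from the hinge, on the flap's top when it is shut (90 mm above the worktop once the lid is home).
- ribbed_cup_1: Bystander, leave alone: white ribbed plastic cup upside down, 70 mm wide, 60 mm high. Origin: centre of its underside.
- shaker: Bystander, leave alone: shaker, 44 mm wide, 90 mm high. Origin: centre of its underside.
- creamer_1: Bystander, leave alone: creamer pod, about 45 mm wide, 21 mm high. Origin: centre of its underside.
- creamer_2: Bystander, leave alone: creamer pod, about 45 mm wide, 21 mm high. Origin: centre of its underside.
- creamer_3: Bystander, leave alone: creamer pod, about 45 mm wide, 21 mm high. Origin: centre of its underside.
- teaspoon: Bystander, leave alone: fork, 200 x 27 x 14 mm, lying. Origin: centre of its underside.
- teaspoon_1: Bystander, leave alone: fork, 200 x 27 x 14 mm, lying. Origin: centre of its underside.

How it is judged:
By the outcome, as a careful person would: the job done as asked, in the order asked, and still so for the second after the job is handed in, with the robot touching nothing.
It also fails if it takes over 64 s, if anything falls off the work surface, if the arm or the gripper's body presses on something with over 40 N, if the wrist force passes 120 N, or if a joint passes its speed limit or range.

## Working session

There is one attempt and no reset: what is moved stays moved. The work goes in short steps, Python scripts to look and compute and a shell command to move; the robot and the scene stay as the last step left them, time stands still between calls to the robot, and variables do not carry over. Pictures are saved under pics/ and viewed, at most 10 in all, crops included, and the job is handed in when it is done.

```bash
ls; mkdir -p pics
python3 - <<'E'
from workcell import bot, vision
import cv2,numpy as np
s=bot.observe();print({k:np.round(v,3).tolist() for k,v in s.items()})
a=[]
for n in("top","side"):
    f=vision.grab_frame(n);np.savez(n+'.npz',**f);a.append(f["image"]);print(n,f['fovy'],f['cx'],f['cy'],f['k1'],np.round(f['cam_to_world'],3).tolist())
cv2.imwrite('pics/top.png',a[0]);cv2.imwrite('pics/side.png',a[1])
E
```

```text
pics
{'clock': 0.0, 'qpos': [1.157, 0.522, -0.036, 1.6, 0.021, 1.021, -0.113], 'qd': [-0.0, -0.0, -0.001, -0.003, -0.0, 0.001, 0.001], 'joint_efforts': [-0.002, -92.711, 1.979, -36.994, 0.018, 0.008, 0.0], 'position': [0.211, -0.588, 0.404], 'tool_rot': [-3.141, 0.0, 0.344], 'force': [-0.684, 1.012, 0.255], 'moment': [0.045, -0.027, -0.052], 'finger_force': 0.0, 'grip_width': 0.085}
top 44.53803745130884 250.7854668432826 191.20030299172535 -0.16971055457790074 [[-0.029, -0.986, 0.166, 0.339], [-1.0, 0.029, -0.002, -0.019], [-0.003, -0.166, -0.986, 1.561], [0.0, 0.0, 0.0, 1.0]]
side 51.42873073711412 251.81119763660894 188.27335070479074 -0.07914821471888724 [[1.0, 0.028, -0.001, 0.595], [0.018, -0.606, 0.795, -1.01], [0.022, -0.795, -0.606, 0.853], [0.0, 0.0, 0.0, 1.0]]
```

View pics/top.png

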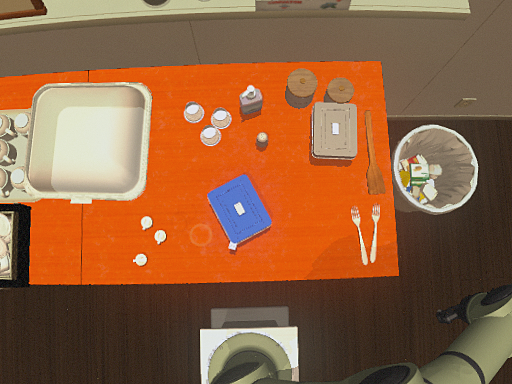

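View pics/side.png

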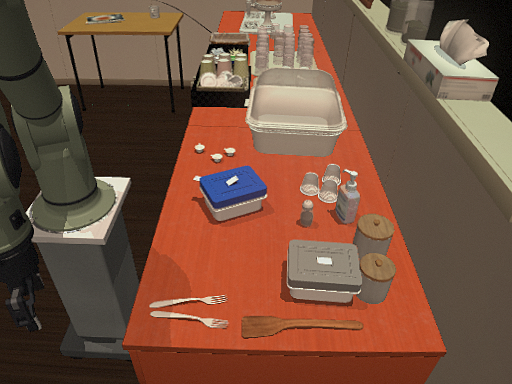

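The top view shows the blue lid centred near (239,209) with the tab at (233,245). The side view shows the lid at about (234,187) with the vent standing up. The creamers, forks, shaker and cup are well away from it.

```bash
cat > h.py <<'E'
import numpy as np,cv2
def K(f):
    h=f['image'].shape[0];fl=h/2/np.tan(np.radians(float(f['fovy']))/2)
    return np.array([[fl,0,float(f['cx'])],[0,fl,float(f['cy'])],[0,0,1]])
def rays(f,uv):
    p=cv2.undistortPoints(np.asarray(uv,float).reshape(-1,1,2),K(f),np.array([float(f['k1']),0,0,0])).reshape(-1,2)
    return np.c_[p,np.ones(len(p))]
def plane(f,uv,z,T=None):
    T=f['cam_to_world'] if T is None else T
    d=rays(f,uv)@T[:3,:3].T;o=T[:3,3]
    return o+d*((z-o[2])/d[:,2])[:,None]
def pts(f,mask,T=None):
    T=f['cam_to_world'] if T is None else T
    v,u=np.nonzero(mask&(f['depth']>0))
    return (rays(f,np.c_[u,v])*f['depth'][v,u][:,None])@T[:3,:3].T+T[:3,3],np.c_[u,v]
def blue(f):
    h=cv2.cvtColor(f['image'],cv2.COLOR_BGR2HSV)
    m=cv2.inRange(h,(105,120,50),(130,255,255))
    n,l,s,_=cv2.connectedComponentsWithStats(m);return l==1+np.argmax(s[1:,4])
def white(f):
    return cv2.inRange(cv2.cvtColor(f['image'],cv2.COLOR_BGR2HSV),(0,0,130),(179,70,255))>0
E
python3 - <<'E'
from h import *
for n in('top','side'):
    f=dict(np.load(n+'.npz'));m=blue(f)
    P,uv=pts(f,m);k=P[:,2]>0.08
    print(n,m.sum(),k.sum(),np.percentile(P[:,2],[5,25,50,75,95]).round(4))
    r=cv2.minAreaRect((P[k,:2]*1000).astype(np.float32));print('depth rect',np.round(r[0],1),np.round(r[1],1),r[2])
    A=np.c_[P[k],np.ones(k.sum())]; c=np.linalg.lstsq(A[:,[0,1,3]],A[:,2],rcond=None)[0];print('plane',c.round(4))
    c,_=cv2.findContours(m.astype(np.uint8),0,1);c=max(c,key=cv2.contourArea).reshape(-1,2)
    r=cv2.minAreaRect((plane(f,c,.092)[:,:2]*1000).astype(np.float32));print('ray rect',np.round(r[0],1),np.round(r[1],1),r[2]);print(cv2.boxPoints(r).round(1).tolist())
    # white on/near the lid
    d=cv2.dilate(cv2.morphologyEx(m.astype(np.uint8),cv2.MORPH_CLOSE,np.ones((15,15))),np.ones((15,15)))>0
    W,uw=pts(f,white(f)&d);k=W[:,2]>.07
    mm=np.zeros(m.shape,np.uint8);mm[uw[k,1],uw[k,0]]=1
    q,l,s,ce=cv2.connectedComponentsWithStats(mm)
    for i in range(1,q):
        if s[i,4]>5:
            z=W[k][l[uw[k,1],uw[k,0]]==i];print('white',ce[i].round(1),s[i,4],z.mean(0).round(3),z[:,2].min().round(3),z[:,2].max().round(3), plane(f,[ce[i]],.092).round(3))
E
```

```text
top 2375 2365 [0.0862 0.0894 0.0916 0.0939 0.097 ]
depth rect [533.6  16.7] [182.2 139.1] 26.675809860229492
plane [-0.0031  0.005   0.0932]
ray rect [533.4  16.7] [181.3 138.8] 26.679000854492188
[[421.20001220703125, 38.099998474121094], [483.5, -86.0], [645.5, -4.599999904632568], [583.2000122070312, 119.5]]
white [239.1 208.1] 91 [0.532 0.016 0.101] 0.086 0.115 [[0.533 0.016 0.092]]
white [217.  215.5] 8 [0.512 0.086 0.092] 0.087 0.097 [[0.512 0.086 0.092]]
white [226.  232.5] 8 [0.458 0.059 0.092] 0.089 0.099 [[0.458 0.059 0.092]]
white [232.1 245.2] 50 [0.417 0.041 0.089] 0.081 0.099 [[0.417 0.041 0.092]]
side 1469 1440 [0.0877 0.0898 0.091  0.0922 0.0938]
depth rect [530.  15.] [183.7 145.9] 26.41912269592285
plane [0.0049 0.0011 0.0884]
ray rect [532.4   2.7] [188.8 165. ] 26.620391845703125
[[411.0, 34.20000076293945], [484.8999938964844, -113.30000305175781], [653.7000122070312, -28.700000762939453], [579.7999877929688, 118.80000305175781]]
white [231.7 180. ] 65 [0.529 0.016 0.102] 0.088 0.114 [[0.528 0.029 0.092]]
white [196.7 178.1] 26 [0.414 0.039 0.089] 0.086 0.093 [[0.414 0.034 0.092]]
```

```bash
python3 -m creep '[[[-1,4.1,-4.3,0,0,0,0],[-1,4.1,-4.3,0,0,0,0],[-1,4.1,-4.3,0,0,0,0],[-1,4.1,-4.3,0,0,0,0],[-1,4.1,-4.3,0,0,0,0],[-1,4.1,-4.3,0,0,0,0],[-1,4.1,-4.3,0,0,0,0],[-1,4.1,-4.3,0,0,0,0],[-1,4.1,-4.3,0,0,0,0],[-1,4.1,-4.3,0,0,0,0],[-1,2,-2,0,0,0,0],[-1,0,0,0,0,0,-0.12]]]' 20
python3 - <<'E'
from workcell import bot, vision
import cv2,numpy as np
s=bot.observe();f=vision.grab_frame("wrist");f['pos']=s['position'];f['rot']=s['tool_rot'];np.savez('w1.npz',**f)
print(s['clock'],np.round(s['qpos'],2),np.round(f['tool_from_camera'],3).tolist(),f['fovy'],f['k1'])
cv2.imwrite('pics/w1.png',f['image'])
E
```

```text
clock: 1.6
position: [0.4644, -0.0176, 0.4045]
tool_rot: [-3.141, -0.0, 0.469]
force: [-0.6, -0.2, -0.5]
grip_width: 0.0002
finger_force: 0.0
1.6 [ 0.2   0.28 -0.35  1.99  0.12  0.89 -1.32] [[-0.0, -0.955, -0.295, 0.077], [1.0, -0.0, -0.0, 0.0], [0.0, -0.295, 0.955, 0.03], [0.0, 0.0, 0.0, 1.0]] 70.67399346480269 -0.038741795767789924
```

View pics/w1.png

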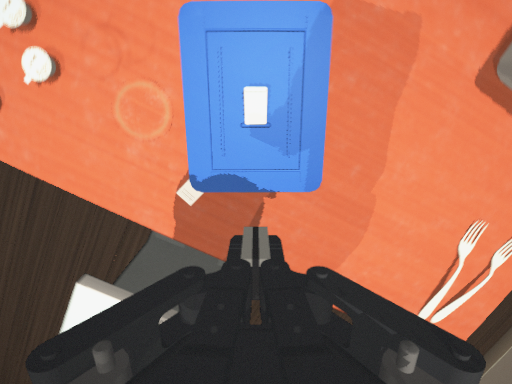

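The wrist view shows the whole lid at columns 180–331 and rows 2–192. The tab is at lower left (190,190) and the vent at (256,105).

```bash
cat >> h.py <<'E'
from scipy.spatial.transform import Rotation as R
def Tw(f):
    T=np.eye(4);T[:3,:3]=R.from_euler('xyz',f['rot']).as_matrix();T[:3,3]=f['pos'];return T@f['tool_from_camera']
def lidfit(f,zp=.092):
    T=Tw(f);m=blue(f)
    m=cv2.morphologyEx(m.astype(np.uint8),cv2.MORPH_CLOSE,np.ones((25,25)))>0
    m=cv2.morphologyEx(m.astype(np.uint8),cv2.MORPH_OPEN,np.ones((15,15)))>0
    P,uv=pts(f,m,T)
    c,_=cv2.findContours(m.astype(np.uint8),0,1);c=max(c,key=cv2.contourArea).reshape(-1,2)
    r=cv2.minAreaRect((plane(f,c,zp,T)[:,:2]*1000).astype(np.float32))
    print('ray rect',np.round(r[0],1),np.round(r[1],1),r[2])
    k=P[:,2]>.08
    r2=cv2.minAreaRect((P[k,:2]*1000).astype(np.float32));print('depth rect',np.round(r2[0],1),np.round(r2[1],1),r2[2])
    a=np.radians(26.6);ly=np.array([np.cos(a),np.sin(a)]);lx=np.array([ly[1],-ly[0]])
    Q=(P[:,:2]-np.array(r[0])/1000);x,y=Q@lx*1000,Q@ly*1000
    for n,cx,cy in [('A',-58,-78),('ab',-58,0),('B',-58,78),('bc',0,78),('C',58,78),('cd',58,0),('D',58,-78),('da',0,-78)]:
        g=(abs(x-cx)<8)&(abs(y-cy)<8);print(n,g.sum(),np.median(P[g,2]).round(4) if g.any() else None,(np.array(r[0])+1000*0+cx*lx+cy*ly).round(1))
    W,_=pts(f,white(f),T);Q=(W[:,:2]-np.array(r[0])/1000)*1000;g=(abs(Q)<30).all(1)
    print('vent',g.sum(),W[g].mean(0).round(4),np.percentile(W[g,2],[2,98]).round(4))
E
python3 - <<'E'
from h import *
f=dict(np.load('w1.npz'));lidfit(f)
T=Tw(f)
m=white(f)&(np.indices((384,512))[0]>170)&(np.indices((384,512))[0]<210)&(np.indices((384,512))[1]<215)&(np.indices((384,512))[1]>170)
P,_=pts(f,m,T);print('tab',P.mean(0),len(P))
# two-view height check of vent hinge / tab: top cam vs wrist
t=dict(np.load('top.npz'))
def tri(a,Ta,ua,b,Tb,ub):
    da=(rays(a,[ua])@Ta[:3,:3].T)[0];db=(rays(b,[ub])@Tb[:3,:3].T)[0]
    s=np.linalg.lstsq(np.c_[da,-db],Tb[:3,3]-Ta[:3,3],rcond=None)[0]
    return Ta[:3,3]+s[0]*da,Tb[:3,3]+s[1]*db
mb=blue(f);mt=blue(t)
cw=cv2.minAreaRect(np.argwhere(mb)[:,::-1].astype(np.float32))[0];ct=cv2.minAreaRect(np.argwhere(mt)[:,::-1].astype(np.float32))[0]
print(cw,ct,tri(f,T,cw,t,t['cam_to_world'],ct))
E
```

```text
ray rect [534.8  18.5] [183.  142.4] 26.881591796875
depth rect [534.8  18.3] [183.6 142.2] 26.878158569335938
A 220 0.0928 [439.1  35.4]
ab 270 0.0929 [508.9  70.3]
B 340 0.0931 [578.6 105.3]
bc 353 0.0926 [604.6  53.4]
C 328 0.0929 [630.5   1.5]
cd 274 0.0928 [560.8 -33.4]
D 209 0.0926 [491.  -68.3]
da 218 0.0924 [465.1 -16.4]
vent 907 [0.5334 0.0177 0.1029] [0.0911 0.112 ]
tab [0.41725547 0.04139594 0.0889772 ] 335
(254.99996948242188, 95.99998474121094) (238.9793701171875, 208.3188018798828) (array([0.54358255, 0.02311591, 0.00774655]), array([0.54392278, 0.01859939, 0.00768173]))
```

```bash
python3 -m creep '[[[-1,0,-5.8,0,0,0,0],[-1,0,0,5,0,0,0],[-1,0,0,5,0,0,0],[-1,0,0,2.5,0,0,0],[-1,0,0,0.5,0,0,0],[-1,0,0,0,0,0,0],[-1,0,0,0,0,0,0]]]'
```

```text
clock: 2.52
position: [0.4382, 0.032, 0.2757]
tool_rot: [3.141, -0.002, 0.463]
force: [-0.7, -0.2, 0.6]
grip_width: -0.0002
finger_force: 0.0
```

```bash
python3 -m creep '[[[-1,0.1,-0.2,0.4,0,0,0],[-1,0,0,0.4,0,0,0],[-1,0,0,0.2,0,0,0],[-1,0,0,0.2,0,0,0],[-1,0,0,0,0,0,0]]]'
```

```text
clock: 3.15
position: [0.4378, 0.0343, 0.2626]
tool_rot: [-3.141, 0.0, 0.464]
force: [-1.7, 0.8, 3.3]
grip_width: -0.0001
finger_force: 1.7
```

```bash
python3 -m creep '[[[-1,0,0,0.1,0,0,0],[-1,0,0,0.1,0,0,0],[-1,0,0,0.1,0,0,0],[-1,0,0,0,0,0,0]]]'
```

```text
clock: 3.65
position: [0.4379, 0.0344, 0.2601]
tool_rot: [3.141, -0.0, 0.464]
force: [-4.5, 0.9, 20.1]
grip_width: -0.0001
finger_force: 9.9
```

```bash
python3 -m creep '[[[-1,0.4,0,-0.03,0,0,0],[-1,0.8,0,0,0,0,0],[-1,0.8,0,0,0,0,0],[-1,0.8,0,0,0,0,0]]]'
```

```text
clock: 4.15
position: [0.4628, 0.0466, 0.2605]
tool_rot: [3.141, 0.001, 0.463]
force: [-7.9, -2.1, 21.7]
grip_width: 0.0001
finger_force: 10.7
```

```bash
python3 -m creep '[[[-1,0.8,0,0,0,0,0],[-1,0.8,0,0,0,0,0],[-1,0.8,0,0,0,0,0],[-1,0.8,0,0,0,0,0],[-1,0.8,0,0,0,0,0],[-1,0.8,0,0,0,0,0]]]'
```

```text
clock: 4.9
position: [0.5059, 0.0681, 0.2605]
tool_rot: [3.141, 0.001, 0.463]
force: [-7.0, -1.4, 19.7]
grip_width: -0.0001
finger_force: 9.3
```

```bash
python3 -m creep '[[[-1,0.8,0,0,0,0,0],[-1,0.8,0,0,0,0,0],[-1,0.8,0,0,0,0,0],[-1,0.8,0,0,0,0,0],[-1,0.8,0,0,0,0,0],[-1,0.8,0,0,0,0,0]]]'
```

```text
clock: 5.65
position: [0.5489, 0.0897, 0.2605]
tool_rot: [3.141, 0.0, 0.464]
force: [-5.7, -1.6, 16.4]
grip_width: 0.0002
finger_force: 8.2
```

```bash
python3 -m creep '[[[-1,0.8,0,0,0,0,0],[-1,0.8,0,0,0,0,0],[-1,0.8,0,0,0,0,0],[-1,0.6,0,0,0,0,0],[-1,0,0,0,0,0,0]]]'
```

```text
clock: 6.28
position: [0.5761, 0.1033, 0.2605]
tool_rot: [3.141, -0.001, 0.464]
force: [-1.8, 0.4, 11.2]
grip_width: 0.0001
finger_force: 5.6
```

```bash
python3 -m creep '[[[-1,0.2,0,0.05,0,0,0],[-1,0,0,0,0,0,0],[-1,0,0.6,0,0,0,0],[-1,0,0.8,0,0,0,0],[-1,0,0.8,0,0,0,0],[-1,0,0.8,0,0,0,0]]]'
```

```text
clock: 7.02
position: [0.5913, 0.0785, 0.2607]
tool_rot: [-3.141, -0.003, 0.465]
force: [-2.9, 7.2, 17.8]
grip_width: -0.0
finger_force: 8.8
```

```bash
python3 -m creep '[[[-1,0,0.8,0,0,0,0],[-1,0,0.8,0,0,0,0],[-1,0,0.8,0,0,0,0],[-1,0,0.8,0,0,0,0]]]'
```

```text
clock: 7.52
position: [0.6056, 0.0496, 0.2605]
tool_rot: [-3.141, -0.002, 0.465]
force: [-2.2, 6.4, 15.2]
grip_width: 0.0002
finger_force: 7.9
```

```bash
python3 -m creep '[[[-1,0,0.8,0.02,0,0,0],[-1,0,0.8,0,0,0,0],[-1,0,0.8,0,0,0,0],[-1,0,0.8,0,0,0,0],[-1,0,0.8,0,0,0,0],[-1,0,0.8,0,0,0,0],[-1,0,0.6,0,0,0,0],[-1,0,0,0.03,0,0,0],[-1,0,0,0,0,0,0]]]'
```

```text
clock: 8.65
position: [0.63, 0.0006, 0.2602]
tool_rot: [3.141, -0.003, 0.464]
force: [0.0, 2.2, 17.8]
grip_width: -0.0002
finger_force: 8.8
```

Now side CD towards D.

```bash
python3 -m creep '[[[-1,-0.6,0,0,0,0,0],[-1,-0.8,0,0,0,0,0],[-1,-0.8,0,0,0,0,0],[-1,-0.8,0,0,0,0,0],[-1,-0.8,0,0,0,0,0]]]'
```

```text
clock: 9.28
position: [0.5965, -0.0162, 0.2605]
tool_rot: [3.14, -0.005, 0.464]
force: [6.0, 3.4, 14.4]
grip_width: -0.0
finger_force: 7.3
```

```bash
python3 -m creep '[[[-1,-0.8,0,0,0,0,0],[-1,-0.8,0,0,0,0,0],[-1,-0.8,0,0,0,0,0],[-1,-0.8,0,0,0,0,0],[-1,-0.8,0,0,0,0,0]]]'
```

```text
clock: 9.9
position: [0.5609, -0.0341, 0.2604]
tool_rot: [3.14, -0.005, 0.464]
force: [6.0, 2.5, 16.3]
grip_width: 0.0003
finger_force: 7.7
```

```bash
python3 -m creep '[[[-1,-0.8,0,0,0,0,0],[-1,-0.8,0,0,0,0,0],[-1,-0.8,0,0,0,0,0],[-1,-0.8,0,0,0,0,0],[-1,-0.8,0,0,0,0,0]]]'
```

```text
clock: 10.52
position: [0.5252, -0.052, 0.2604]
tool_rot: [3.14, -0.005, 0.464]
force: [7.4, 3.3, 16.7]
grip_width: -0.0001
finger_force: 8.2
```

```bash
python3 -m creep '[[[-1,-0.8,0,0,0,0,0],[-1,-0.8,0,0,0,0,0],[-1,-0.8,0,0,0,0,0],[-1,-0.8,0,0,0,0,0],[-1,-0.4,0,0,0,0,0],[-1,0,0,0,0,0,0]]]'
```

```text
clock: 11.28
position: [0.4928, -0.0683, 0.2602]
tool_rot: [3.14, -0.004, 0.464]
force: [4.2, 1.2, 19.8]
grip_width: 0.0001
finger_force: 10.1
```

Now D back to A, past the tab corner along the short side.

```bash
python3 -m creep '[[[-1,0,-0.6,0,0,0,0],[-1,0,-0.8,0,0,0,0],[-1,0,-0.8,0,0,0,0],[-1,0,-0.8,0,0,0,0],[-1,0,-0.8,0,0,0,0],[-1,0,-0.8,0,0,0,0],[-1,0,-0.8,0,0,0,0]]]'
```

```text
clock: 12.15
position: [0.4688, -0.0211, 0.2603]
tool_rot: [3.138, -0.004, 0.462]
force: [5.3, -10.0, 23.3]
grip_width: 0.0
finger_force: 11.7
```

```bash
python3 -m creep '[[[-1,0,-0.8,0,0,0,0],[-1,0,-0.8,0,0,0,0],[-1,0,-0.8,0,0,0,0],[-1,0,-0.8,0,0,0,0],[-1,0,-0.8,0,0,0,0],[-1,0,-0.8,0,0,0,0],[-1,0,-0.8,0,0,0,0],[-1,0,-0.3,0,0,0,0],[-1,0,0,0,0,0,0]]]'
```

```text
clock: 13.28
position: [0.4423, 0.032, 0.2602]
tool_rot: [3.139, -0.004, 0.463]
force: [3.5, -7.2, 25.3]
grip_width: 0.0002
finger_force: 13.0
```

```bash
python3 -m creep '[[[-1,0,0,-0.5,0,0,0],[-1,0,0,-3,0,0,0],[-1,0,0,-5.5,0,0,0],[-1,0,5.8,-5,0,0,0],[-1,0,0,0,0,0,0],[-1,0,0,0,0,0,0]]]'
python3 - <<'E'
from workcell import bot, vision
from h import *
s=bot.observe();f=vision.grab_frame("wrist");f['pos']=s['position'];f['rot']=s['tool_rot'];np.savez('w2.npz',**f)
lidfit(f,.087)
t=vision.grab_frame("side");c=t['image'][150:240,180:290];cv2.imwrite('pics/s2.png',cv2.resize(c,None,fx=6,fy=6,interpolation=cv2.INTER_CUBIC))
g=vision.grab_frame("top");np.savez('t2.npz',**g)
E
```

```text
clock: 14.02
position: [0.4618, -0.0098, 0.3894]
tool_rot: [-3.141, 0.0, 0.463]
force: [-0.3, 0.1, 0.0]
grip_width: 0.0
finger_force: 0.0
ray rect [534.7  18. ] [183.8 142.4] 24.574182510375977
depth rect [534.3  17.8] [183.5 142.6] 24.62751579284668
A 228 0.0872 [439.   34.9]
ab 285 0.0872 [508.8  69.8]
B 352 0.0873 [578.5 104.8]
bc 358 0.087 [604.5  52.9]
C 348 0.0873 [630.5   1. ]
cd 279 0.0874 [560.7 -33.9]
D 225 0.0874 [491.  -68.8]
da 219 0.087 [465. -17.]
vent 956 [0.5332 0.0174 0.0977] [0.0858 0.1064]
```

View pics/s2.png

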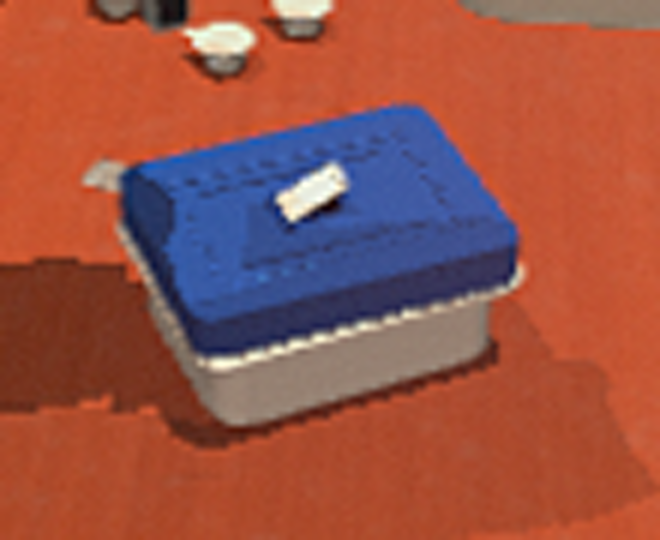

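The side view shows the skirt meeting the white shoulder all along, with the vent still open. The band heights read 87.0–87.4 mm at all eight points, so the lid is home. Next is the vent.

```bash
python3 -m creep '[[[-1,4.2,0.4,0,0,0,0],[-1,4.1,0.4,0,0,0,0],[-1,0,0,5,0,0,0],[-1,0,0,4,0,0,0],[-1,0,0,0,0,0,0],[-1,0,0,0,0,0,0]]]'
```

```text
clock: 14.92
position: [0.5403, 0.0206, 0.3009]
tool_rot: [3.142, -0.001, 0.464]
force: [-0.1, 0.1, -1.4]
grip_width: 0.0001
finger_force: 0.0
```

```bash
python3 -m creep '[[[-1,0,0,1,0,0,0],[-1,0,0,0.5,0,0,0],[-1,0,0,0.4,0,0,0],[-1,0,0,0.4,0,0,0],[-1,0,0,0.4,0,0,0],[-1,0,0,0.4,0,0,0],[-1,0,0,0.3,0,0,0],[-1,0,0,0.2,0,0,0],[-1,0,0,0,0,0,0]]]'
```

```text
clock: 16.05
position: [0.54, 0.0201, 0.2637]
tool_rot: [-3.141, 0.0, 0.464]
force: [-0.3, -0.6, -0.3]
grip_width: 0.0001
finger_force: 0.0
```

```bash
python3 -m creep '[[[-1,0,0,0.1,0,0,0],[-1,0,0,0.05,0,0,0],[-1,0,0,0.05,0,0,0],[-1,0,0,0,0,0,0]]]'
```

```text
clock: 16.55
position: [0.54, 0.0202, 0.2628]
tool_rot: [3.141, -0.0, 0.464]
force: [-6.6, -0.8, 20.6]
grip_width: 0.0004
finger_force: 10.2
```

```bash
python3 -m creep '[[[-1,0,0,-0.4,0,0,0],[-1,0,0,-2,0,0,0],[-1,0,0,-5,0,0,0],[-1,-4,0,-5,0,0,0],[-1,-4,0,-1,0,0,0],[-1,0,0,0,0,0,0],[-1,0,0,0,0,0,0]]]'
python3 - <<'E'
from workcell import bot, vision
from h import *
s=bot.observe();f=vision.grab_frame("wrist");f['pos']=s['position'];f['rot']=s['tool_rot'];np.savez('w3.npz',**f)
lidfit(f,.087)
t=vision.grab_frame("side");c=t['image'][150:240,180:290];cv2.imwrite('pics/s3.png',np.hstack([cv2.resize(c,None,fx=4,fy=4,interpolation=cv2.INTER_CUBIC),cv2.resize(f['image'][:,:],(480,360))])[:,:800])
E
```

```text
clock: 17.42
position: [0.4696, -0.0151, 0.3947]
tool_rot: [3.141, -0.001, 0.464]
force: [0.3, 1.0, 0.2]
grip_width: 0.0001
finger_force: 0.0
ray rect [537.6  19.4] [190.  142.5] 24.655282974243164
depth rect [534.5  17.9] [183.5 142.5] 24.578296661376953
A 220 0.0873 [441.9  36.3]
ab 271 0.0873 [511.7  71.3]
B 331 0.0872 [581.4 106.2]
bc 351 0.087 [607.4  54.3]
C 307 0.0871 [633.4   2.5]
cd 273 0.0873 [563.6 -32.5]
D 221 0.0873 [493.9 -67.4]
da 222 0.087 [467.9 -15.5]
vent 911 [0.5345 0.018  0.0899] [0.0865 0.092 ]
```

View pics/s3.png

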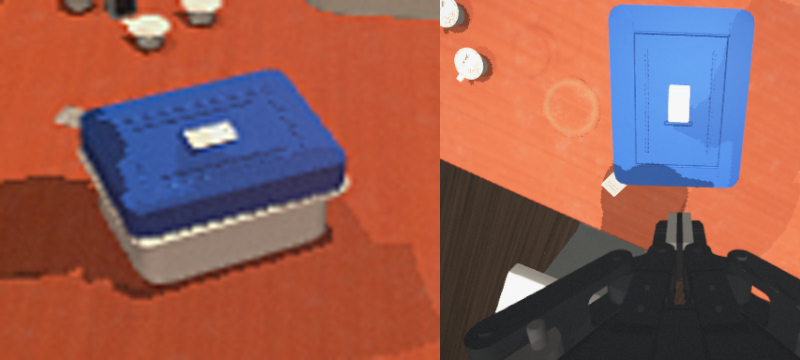

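The vent lies flat and the lid is seated on its shoulder. I'll check the flap's slope before handing in.

Run:
```python
from h import *
from workcell import bot
f=dict(np.load('w3.npz'));P,_=pts(f,white(f),Tw(f));c=np.array([.5345,.0179]);Q=P[:,:2]-c
a=np.radians(24.6);y=Q@[np.cos(a),np.sin(a)];x=Q@[np.sin(a),-np.cos(a)]
g=(abs(x)<.009)&(abs(y)<.016);s=np.polyfit(y[g],P[g,2],1);print(g.sum(),s)
if abs(s[0])<.05: print(bot.job_done())
```

```text
625 [0.00235432 0.09006508]
the job is handed in; nothing more can be done
None
```

The lid is pressed home all the way round (rim 87.0–87.3 mm above the worktop at all eight points) and the vent flap is flat shut; force readings stayed at or below about 25 N, the lid turned about 2° in place without shifting, I did not re-measure the other items, and the job is handed in with the arm clear at about 17 s.

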